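# Turn the leaf of the packing-desk reference book

## Robot

A 7-joint arm with a two-finger parallel gripper is mounted at the origin on the work surface. World frame = base frame: x ahead of the robot, y to its left, z up, the work surface at z = 0. Lengths are in m, angles in rad, forces in N, time in s.
With the tool pointing down it reaches from about 0.4 to 0.9 m from the base axis. Payload 5.6 kg.
Tool frame: the origin (TCP) lies midway between the tips of the shut fingers; the grasp point (between the pads) lies 19 mm behind it; z points along the fingers, y is the line along which they close (so a half turn about z gives the same grasp; the last joint's range is limited). The gripper opens to 92 mm and grips with 3 to 60 N. Pads are 20 mm wide; open, the fingers measure 128 mm over their backs; the gripper's body (75 mm by 189 mm) begins 69 mm behind the grasp point.
Start: joints at [1.14, 0.468, -0.012, 1.603, 0.006, 1.071, -0.056], TCP at [0.246, -0.602, 0.215] pointing down, gripper open.
Joint ranges: [-2.53, 2.53], [-0.31, 2.02], [-1.57, 1.55], [0.28, 2.44], [-1.29, 4.43], [0.15, 1.84], [-2.92, 2.92]. Speed limits (rad/s): [2.57, 2.57, 3.14, 3.14, 3.14, 3.14, 3.14].

## Interface

Orientations are given as a 3x3 rotation matrix whose columns are the frame's x, y, z axes.
In Python, from station import env, effector, solver, viewer, workorder, search_frame, tip_of gives the robot as it stands. Calls block until the motion is done:
- env.reach(position, orientation): joint-space move of the TCP to a pose.
- env.movel(position, frame=None, rate=0.15): straight line of the TCP; frame=None keeps the orientation; rate is the mean speed in m/s.
- env.goto_joints(angles): joint-space move.
- effector.release() and effector.grasp(squeeze=None): open the fingers fully, or close them until they stop; squeeze is the grip in N (None keeps the last).
- env.pause(seconds).
- solver.inverse_kinematics(position, orientation): joint angles nearest the present ones, or None.
- env.sense(): the state.
- viewer.read_camera(name): name is "side" or "top"; returns (picture, depth): 420x560x3 uint8, red, green, blue; 420x560 float32, m along the optical axis (not along the pixel's ray), 0 where there is no reading.
- viewer.camera_info(name): a dict with "intrinsics" (3x3 intrinsics, pixels), "dist_coeffs" ([k1, k2, p1, p2, k3] as OpenCV has them; the pictures are not rectified), "eye" and "rotation" of the camera in the world. Camera axes: x right, y up, looking along -z (the intrinsics and any distortion apply to the point x, -y, -z); pixel columns grow to the right and rows downward; lengths in m; the calibration is good to about 2 mm. A picture is of the moment at which its call begins. camera_info takes no time and is no camera call.
A pose or a line that the arm cannot do raises env.PlanningError and nothing moves.
- workorder.finish_job(): hands the job in; it is judged then, once.
Trained networks look in the newest picture that a camera, given by its name, has taken for a name from the list of things; names that differ only in an ending like _2 or _b are one class to them, and where a whole thing is asked for, a point or a joint stands for the part that bears it (a point fixed in the world has none). Each returns a list of dicts, best first, with "score" (0 to 1); they miss things now and then, are a little off and sometimes report something else, mostly with a low value. They report only what shows in the picture. A call takes as long as a camera call.
- search_frame(camera, name): "at" ([x, y, z] in m, in world coordinates, good to about 4 mm: the middle of the surface that is visible of it).
- tip_of(camera, name): "at" ([x, y, z] in m, in world coordinates, good to about 4 mm: a listed point, or the origin of a listed thing).
The state is a dict: "t": time; "joint_positions": joint angles; "joint_velocities": joint speeds; "tau": joint torques, N m; "ee_pos": TCP position; "tcp_rot": TCP orientation; "wrist_force": force on the tool from outside, world axes, zero at the start; "moment": the same for the moment, N m; "gripper_width": finger opening in m; "grasp_force": force on a finger pad.
Only numpy, scipy, OpenCV 4.12 (cv2) and the standard library are available. Lean on these libraries where they do the work, as an engineer would, in place of code of your own. Each camera call takes 0.05 s, during which the arm holds its last target. There are 200 camera calls.

## Task

On the packing desk stands a reference book of rigid leaves on a wooden plinth. With the fingertips, push the uppermost leaf (the one whose tab is on the half nearer the robot) up and over its spine until it lies flat on the other side, and leave it there. Only push: do not pinch the leaf, do not turn the leaf beneath it, push gently, do not lift, tip or shove the book, and leave the things around it where they are.

Things in the scene. Friction and masses are not known exactly. Their poses are not given: they have to be found in the camera images.
- book: Loose reference book on a light wooden plinth (base plate 240 x 230 x 10 mm, 1.8 kg; two beds 70-77 mm high). Origin: centre of its underside on the desk. x runs along the spine (away from the robot at yaw 0), y from the side where the upper leaf lies at the start to the side where it must end (robot's left at yaw 0), z up. Yaw -0.45 to 0.45 rad.
- spine (a point): Middle of the spine, on the upper leaf's hinge axis, 80 mm above the book's underside; axes as the book's. Two steel end plates (22 mm wide, 226 mm apart) rise to 88 mm at the spine's ends.
- leaf (a joint): Angle of the upper leaf about the spine, rad: 0 = flat on the starting (-y) side, 1.57 = upright, 3.14 = flat on the other (+y) side. Starts at 0 to 0.3 (may stand a little open). The hinge is stiff (0.15 N m of friction): the leaf stays at whatever angle it is left, so it must be pushed all the way down; about 2 N at the tab moves it.
- tab (a point): Middle of the outer edge of the upper leaf's tab, at mid-thickness: 150 mm from the hinge axis and 55 mm from the spine's middle towards the book's -x end. Turns with the leaf; axes as the book's at leaf angle 0. The tab is 100 mm wide and sticks out 35 mm beyond leaf, under leaf and base plate, free below: underside 77 mm above the desk at leaf angle 0.
- leaf_face: White printed sheet, 3 mm, on the side of the upper leaf that looks up at the start, set back 5 mm from the board's edges. Origin on the hinge axis, at the spine's middle.
- leaf_back: Grey 3 mm board of the upper leaf, the side that looks down at the start; the side to push. 210 mm along the spine, reaching 115 mm from the hinge axis (150 mm at the tab); with the white sheet 6 mm thick, hinge axis at mid-thickness, about 0.13 kg. Origin on the hinge axis, at the spine's middle.
- under_leaf (a joint): Angle of the leaf beneath, which must stay down at 0 (same sense as the upper one). Same shape, hinge axis 7 mm lower; its 100 mm wide tab is on the other half of the edge (the book's +x end), beside the upper leaf's tab.
- tape_roll: Bystander: clear tape roll, 96 mm across, 48 mm high, on the desk beyond the book's +x end. Origin: centre of its underside.
- stamp: Bystander: wooden hand stamp, 30 x 55 mm foot, 78 mm high, beyond the book's +x end. Origin: centre of its underside.
- small_carton: Bystander: small carton 60 x 70 x 50 mm, beside the book's -x end on the side where the leaf is to end. Origin: centre of its underside.
- stapler: Bystander: stapler 135 x 36 x 54 mm, on the left of the desk. Origin: centre of its underside.
- scanner: Bystander: hand scanner 155 x 62 x 36 mm, on the right of the desk. Origin: underside, middle of its handle.

How it is judged:
On the way:
1. the upper leaf is pushed past upright (value of joint leaf above 1.7 rad), for 0.05 s.
At the end, for the whole second after the job is handed in: The upper leaf lies flat on the other side (within 0.07 rad, some 10 mm at the tab's edge) and at rest; the leaf beneath still lies down (within 0.06 rad); the book stands flat within 40 mm of where it was, and the bystanders within 30 mm of where they were (value of joint leaf above 3.07 rad and velocity of joint leaf below 0.05 rad/s and value of joint under_leaf below 0.06 rad and linear speed of book below 0.01 m/s and angle between book's own z axis and vertical below 0.05 rad and distance of book from where it was at the start of the episode below 0.04 m and distance of each of tape_roll, stamp, small_carton, stapler, scanner from where it was at the start of the episode below 0.03 m); the robot touches nothing.
It fails at once if the leaf was pinched: pressed by the fingers on both its sides at once (contact force between the fingers and leaf_face above 1 N and contact force between the fingers and leaf_back above 1 N).
It fails at once if the leaf beneath was lifted (over 0.2 rad) (value of joint under_leaf above 0.2 rad).
It fails at once if the book was lifted, tipped or shoved (20 mm up, 0.15 rad, 60 mm along) (height (world z) of book above 0.02 m or angle between book's own z axis and vertical above 0.15 rad or distance of book from where it was at the start of the episode above 0.06 m).
It fails at once if the book or its leaf was pushed harder than 40 N (contact force between the fingers and book above 40 N).
It fails at once if a bystander was lifted, knocked or carried off (over 40 mm) (distance of any of tape_roll, stamp, small_carton, stapler, scanner from where it was at the start of the episode above 0.04 m).
It also fails if it takes over 38 s, if anything falls off the work surface, if the arm or the gripper's body presses on something with over 40 N, if the wrist force passes 120 N, or if a joint passes its speed limit or range.

## Working session

There is one attempt and no reset: what is moved stays moved. The work goes in short steps, each a Python script; the robot and the scene stay as the last script left them, time stands still between calls to the robot, and variables do not carry over. Pictures are saved under pics/ and viewed, at most 10 in all, crops included, and the job is handed in when it is done.

```bash
mkdir -p pics; ls; python3 - <<'E'
from station import env, effector, solver, viewer, workorder, search_frame, tip_of
import cv2,numpy as np
for c in ("top","side"):
    p,d=viewer.read_camera(c); cv2.imwrite(f"pics/{c}0.png",p[:,:,::-1]); np.save(f"{c}_d.npy",d)
    i=viewer.camera_info(c); print(c,np.round(i["eye"],3),np.round(i["rotation"],2).tolist())
    for n in ("book","spine","tab","tape_roll","stamp","small_carton","stapler","scanner","leaf_face","leaf_back"):
        r=tip_of(c,n)[:2]; print(n,[(np.round(q["at"],3).tolist(),round(q["score"],2)) for q in r])
print(env.sense()["t"])
E
```

```text
pics
top [4.83e-01 1.00e-03 1.26e+00] [[-0.01, 1.0, -0.09], [-1.0, -0.0, 0.02], [0.02, 0.09, 1.0]]
book [([0.534, -0.066, -0.003], 0.83)]
spine [([0.535, -0.063, 0.076], 0.65)]
tab [([0.495, -0.221, 0.082], 0.87)]
tape_roll [([0.726, -0.117, -0.002], 0.56)]
stamp [([0.689, 0.014, 0.0], 0.5)]
small_carton [([0.337, -0.002, -0.001], 0.61)]
stapler []
scanner [([0.613, -0.455, -0.003], 0.97)]
leaf_face [([0.529, -0.066, 0.075], 0.76)]
leaf_back [([0.53, -0.064, 0.081], 0.57)]
side [0.316 0.63  0.754] [[-0.92, 0.27, -0.28], [-0.39, -0.64, 0.66], [0.0, 0.72, 0.7]]
book [([0.534, -0.06, -0.002], 0.71), ([0.536, 0.41, -0.003], 0.51)]
spine [([0.529, -0.07, 0.083], 0.6)]
tab [([0.496, -0.22, 0.08], 0.66)]
tape_roll [([0.725, -0.107, -0.002], 0.66), ([0.538, 0.409, -0.002], 0.41)]
stamp [([0.687, 0.01, 0.001], 0.68)]
small_carton [([0.336, -0.006, -0.004], 0.77), ([0.725, -0.106, -0.004], 0.66)]
stapler []
scanner [([0.612, -0.454, 0.0], 0.75)]
leaf_face [([0.535, -0.066, 0.08], 0.71)]
leaf_back [([0.53, -0.065, 0.079], 0.51), ([0.685, 0.013, 0.001], 0.25)]
1.1
```

View pics/top0.png

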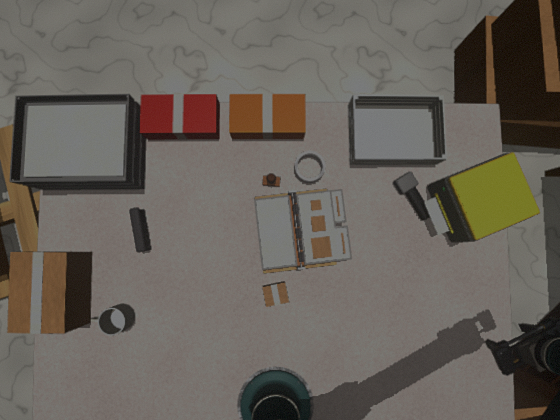

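View pics/side0.png

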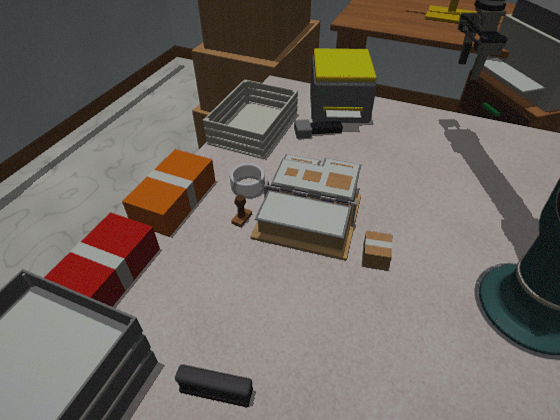

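The top view shows the book at about px (303,230), spine at column ~297, with the upper leaf and its tab at about (345,245). The side view confirms the leaf is nearly flat, with the carton at (378,250). Next I'll refine yaw and leaf angle from depth, and check IK for a tool pitched down along the book's +x and swept around the hinge.

```bash
cat > h.py <<'E'
import numpy as np, cv2
from station import env, effector, solver, viewer, workorder, search_frame, tip_of
def cloud(c):
    p,d=viewer.read_camera(c); i=viewer.camera_info(c)
    v,u=np.nonzero(d>0); z=d[v,u]
    q=cv2.undistortPoints(np.c_[u,v].astype(np.float32)[:,None],np.array(i["intrinsics"],float),np.array(i["dist_coeffs"],float))[:,0]
    P=np.c_[q[:,0]*z,-q[:,1]*z,-z]@np.array(i["rotation"]).T+i["eye"]
    return P,p[v,u],p
def rot(yaw,al,s=1):
    c,n=np.cos(yaw),np.sin(yaw)
    z=np.array([np.cos(al)*c,np.cos(al)*n,-np.sin(al)]); y=s*np.array([-n,c,0]); 
    return np.c_[np.cross(y,z),y,z]
E
python3 - <<'E'
from h import *
P,col,_=cloud("top")
m=(abs(P[:,0]-.53)<.16)&(abs(P[:,1]+.066)<.2)&(P[:,2]>.055)&(P[:,2]<.13)
Q=P[m]
for lo,hi in((.064,.1),):
    k=Q[(Q[:,1]>-.2)&(Q[:,0]>.4)&(Q[:,0]<.65)&(Q[:,1]<.07)]
    # coarse yaw from minAreaRect
    r=cv2.minAreaRect(k[:,:2].astype(np.float32)); print(r,len(k))
for yaw in (.05,.08,.1,.12,.15):
    R=np.array([[np.cos(yaw),-np.sin(yaw)],[np.sin(yaw),np.cos(yaw)]])
    L=(Q[:,:2]-[.532,-.066])@R
    e=[]
    a=[];b=[];
    for x in np.arange(-.09,.09,.012):
        s=L[(abs(L[:,0]-x)<.006)]
        a.append(s[:,1].max())
    for y in np.arange(.02,.1,.01):
        s=L[(abs(L[:,1]-y)<.005)]; b.append((s[:,0].min(),s[:,0].max()))
    b=np.array(b)
    print(yaw,np.polyfit(np.arange(len(a))*.012,a,1)[0].round(3),np.median(a).round(4),np.polyfit(np.arange(len(b))*.01,b,1)[0].round(3),np.median(b,0).round(4))
yaw=.12
R=np.array([[np.cos(yaw),-np.sin(yaw)],[np.sin(yaw),np.cos(yaw)]])
L=np.c_[(Q[:,:2]-[.532,-.066])@R,Q[:,2]]
for y in np.arange(-.15,.13,.02):
    s=L[(abs(L[:,1]-y)<.01)]; s1=s[(s[:,0]<-.02)&(s[:,0]>-.09)]; print(round(y,2),np.median(s1[:,2]).round(4),s[:,0].min().round(3),s[:,0].max().round(3))
for n in range(2):print(0)
for al in (.4,.6,.8,1.0):
  for s in(1,-1):
    o=[]
    for th in np.linspace(0,np.pi,9):
        l=np.array([-.08,-.135*np.cos(th)-.03*np.sin(th),.08+.135*np.sin(th)-.05*np.cos(th)])
        p=np.r_[R@l[:2]+[.532,-.066],l[2]]
        q=solver.inverse_kinematics(p,rot(yaw,al,s)); o.append(None if q is None else np.round(q,1).tolist())
    print(al,s,[x is not None for x in o],o[0],o[4],o[-1])
E
```

```text
((0.5336339473724365, -0.07120712101459503), (0.2310876101255417, 0.25850602984428406), 0.30967578291893005) 6055
0.05 0.06 0.1137 [-0.046  0.392] [-0.106   0.1373]
0.08 0.029 0.1133 [-0.039  0.17 ] [-0.1043  0.1062]
0.1 0.011 0.1138 [-0.01   0.187] [-0.103   0.1069]
0.12 -0.006 0.1139 [0.007 0.009] [-0.1017  0.1346]
0.15 -0.036 0.1143 [ 0.036 -0.177] [-0.1004  0.11  ]
-0.15 0.0852 -0.104 0.105
-0.13 0.0862 -0.104 0.106
-0.11 0.0853 -0.104 0.105
-0.09 0.0856 -0.104 0.106
-0.07 0.0854 -0.104 0.106
-0.05 0.085 -0.104 0.106
-0.03 0.0839 -0.103 0.107
-0.01 0.0817 -0.113 0.118
0.01 0.0766 -0.114 0.118
0.03 0.0773 -0.103 0.108
0.05 0.0772 -0.103 0.165
0.07 0.0772 -0.102 0.166
0.09 0.077 -0.102 0.107
0.11 0.0771 -0.102 0.108
  return _methods._mean(a, axis=axis, dtype=dtype,
  ret = ret.dtype.type(ret / rcount)
Traceback (most recent call last):
ValueError: zero-size array to reduction operation minimum which has no identity
```

```bash
cat >> h.py <<'E'
YAW=.115; S=np.array([.5335,-.066])
def W(x,y,z):
    c,n=np.cos(YAW),np.sin(YAW); return np.array([S[0]+c*x-n*y,S[1]+n*x+c*y,z])
E
python3 - <<'E'
from h import *
for al in (.4,.6,.75,.9,1.05):
  for s in(1,-1):
   for x in(-.08,):
    o=[]
    for th in np.linspace(0,np.pi,9):
        p=W(x,-.137*np.cos(th)-.03*np.sin(th),.08+.135*np.sin(th)-.05*np.cos(th))
        q=solver.inverse_kinematics(p,rot(YAW,al,s)); o.append(None if q is None else np.round(q,2).tolist())
    print(al,s,''.join('01'[x is not None] for x in o),o[0],o[4],o[-1])
for az in (.8,1.2,1.57):
  for al in(.3,.6,.8):
    for s in (1,-1):
     o=[solver.inverse_kinematics(W(-.06,-.137*np.cos(th)-.03*np.sin(th),.08+.135*np.sin(th)-.05*np.cos(th)),rot(YAW+az,al,s)) for th in np.linspace(0,np.pi,9)]
     print(az,al,s,''.join('01'[x is not None] for x in o))
E
```

```text
0.4 1 000000000 None None None
0.4 -1 000000000 None None None
0.6 1 000000000 None None None
0.6 -1 000000000 None None None
0.75 1 000000000 None None None
0.75 -1 000000000 None None None
0.9 1 111000000 [1.69, 1.24, -1.33, 2.36, 2.03, 0.63, 0.72] None None
0.9 -1 111000000 [1.69, 1.24, -1.33, 2.36, 2.03, 0.63, -2.42] None None
1.05 1 111111100 [1.59, 1.13, -1.33, 2.3, 1.75, 0.68, 0.83] [0.35, -0.05, -0.05, 2.37, -0.57, 0.38, 2.46] None
1.05 -1 111111100 [1.59, 1.13, -1.33, 2.3, 1.75, 0.68, -2.31] [0.8, -0.02, -0.49, 2.35, -0.6, 0.39, -0.64] None
0.8 0.3 1 111111100
0.8 0.3 -1 111111101
0.8 0.6 1 111111110
0.8 0.6 -1 111111110
0.8 0.8 1 111111110
0.8 0.8 -1 111111110
1.2 0.3 1 111111111
1.2 0.3 -1 111111111
1.2 0.6 1 111111111
1.2 0.6 -1 111111111
1.2 0.8 1 111111111
1.2 0.8 -1 111111111
1.57 0.3 1 111111111
1.57 0.3 -1 111111111
1.57 0.6 1 111111111
1.57 0.6 -1 111111111
1.57 0.8 1 111111111
1.57 0.8 -1 111111111
```

```bash
cat >> h.py <<'E'
AZ=1.2; X=-.06
def way(th,r=.133,s=1):
    al=np.interp(th,[0,.6,2.2],[.6,.6,.9]); h=.003+.010*abs(np.cos(th-al))
    y=-r*np.cos(th)-h*np.sin(th); z=.08+r*np.sin(th)-h*np.cos(th)
    return W(X,y,z),rot(YAW+AZ,al,s)
PRE=[W(X-.05,-.29,.15),W(X-.03,-.235,.045),W(X,-.142,.038)]
E
python3 - <<'E'
from h import *
q=np.array(env.sense()["joint_positions"])
for s in(1,-1):
    print(s)
    for p in PRE: print(np.round(p,3),np.round(solver.inverse_kinematics(p,rot(YAW+AZ,.6,s)),2))
    for th in np.linspace(0.1,3.14,9):
        p,R=way(th,s=s); print(round(th,2),np.round(p,3),np.round(solver.inverse_kinematics(p,R),2))
E
```

```text
1
[ 0.458 -0.367  0.15 ] [ 0.77  0.86  0.32  1.48 -0.83  1.71 -2.03]
[ 0.471 -0.31   0.045] [ 0.75  0.95  0.24  1.58 -0.87  1.51 -1.96]
[ 0.49  -0.214  0.038] [ 0.67  0.89  0.17  1.75 -0.93  1.36 -1.95]
0.1 [ 0.489 -0.206  0.082] [ 0.64  0.81  0.2   1.78 -0.93  1.4  -1.99]
0.48 [ 0.488 -0.196  0.13 ] [ 0.61  0.73  0.22  1.8  -0.92  1.44 -2.04]
0.86 [ 0.485 -0.169  0.172] [ 0.56  0.6   0.23  1.86 -0.9   1.41 -2.11]
1.24 [ 0.48  -0.127  0.202] [ 0.5   0.47  0.2   1.94 -0.87  1.33 -2.21]
1.62 [ 0.474 -0.076  0.213] [ 0.43  0.37  0.16  2.02 -0.85  1.23 -2.31]
2.0 [ 0.468 -0.024  0.204] [ 0.37  0.3   0.09  2.1  -0.84  1.09 -2.41]
2.38 [0.463 0.02  0.175] [ 0.32  0.3   0.02  2.17 -0.87  0.95 -2.43]
2.76 [0.46  0.048 0.135] [ 0.31  0.36 -0.03  2.22 -0.96  0.85 -2.36]
3.14 [0.459 0.059 0.089] [ 0.32  0.45 -0.08  2.24 -1.05  0.75 -2.25]
-1
[ 0.458 -0.367  0.15 ] [ 1.25  0.9  -0.44  1.44 -0.42  1.49  0.77]
[ 0.471 -0.31   0.045] [ 1.21  1.01 -0.46  1.55 -0.4   1.28  0.82]
[ 0.49  -0.214  0.038] [ 1.16  0.97 -0.51  1.71 -0.46  1.1   0.82]
0.1 [ 0.489 -0.206  0.082] [ 1.16  0.89 -0.53  1.74 -0.49  1.13  0.79]
0.48 [ 0.488 -0.196  0.13 ] [ 1.17  0.8  -0.54  1.76 -0.51  1.18  0.76]
0.86 [ 0.485 -0.169  0.172] [ 1.16  0.69 -0.57  1.82 -0.53  1.17  0.7 ]
1.24 [ 0.48  -0.127  0.202] [ 1.15  0.57 -0.63  1.9  -0.54  1.12  0.63]
1.62 [ 0.474 -0.076  0.213] [ 1.12  0.47 -0.68  1.98 -0.55  1.04  0.55]
2.0 [ 0.468 -0.024  0.204] [ 1.    0.39 -0.67  2.06 -0.59  0.94  0.51]
2.38 [0.463 0.02  0.175] [ 0.89  0.38 -0.64  2.14 -0.63  0.82  0.49]
2.76 [0.46  0.048 0.135] [ 0.84  0.45 -0.65  2.19 -0.67  0.68  0.52]
3.14 [0.459 0.059 0.089] [ 0.82  0.56 -0.67  2.21 -0.68  0.56  0.57]
```

```bash
python3 - <<'E'
from h import *
effector.grasp(5)
R=rot(YAW+AZ,.6,-1)
env.reach(PRE[0],R)
env.movel(PRE[1],R,rate=.12); env.movel(PRE[2],R,rate=.08)
s=env.sense(); print(s["t"],np.round(s["ee_pos"],3),PRE[2],np.round(s["wrist_force"],1),s["gripper_width"])
for c in("top","side"):
    p,_=viewer.read_camera(c)
    a=p[150:300,220:420] if c=="top" else p[120:270,220:420]
    cv2.imwrite(f"pics/{c}1.png",cv2.resize(a,None,fx=4,fy=4)[:,:,::-1])
E
```

```text
6.2083 [ 0.49  -0.215  0.038] [ 0.49019034 -0.21394686  0.038     ] [ 0.  -0.3 -0.3] 0.0004921844569639131
```

View pics/top1.png

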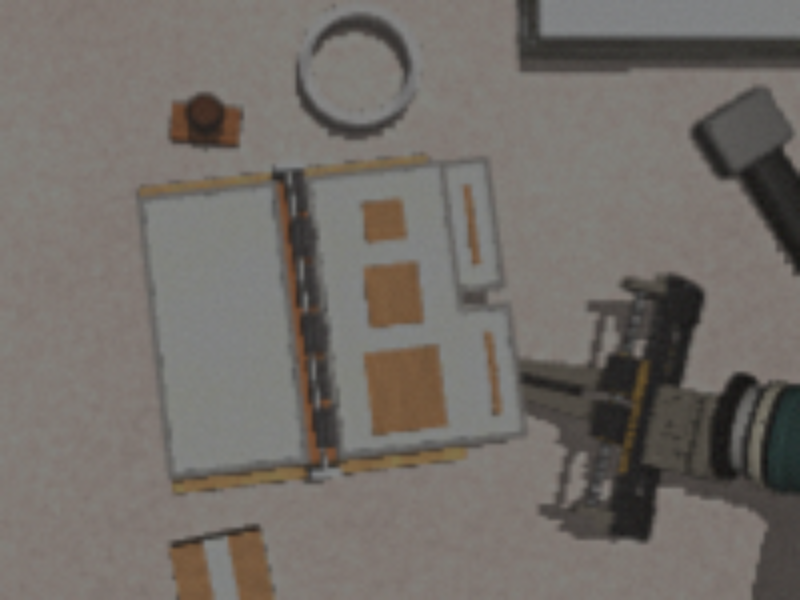

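The shut fingers go under the near tab at crop px (525,385), clear of the other tab (470,225), with no contact force. I'll push round the arc now.

```bash
python3 - <<'E'
from h import *
R=rot(YAW+AZ,.6,-1)
p=PRE[2].copy(); q=W(X,-.138,.058)
env.movel(q,R,rate=.05)
for th in np.linspace(.1,1.9,10):
    p,R=way(th,s=-1); env.movel(p,R,rate=.07); s=env.sense()
    f=np.array(s["wrist_force"]); print(round(th,2),round(s["t"],1),np.round(f,1),np.round(np.array(s["ee_pos"])-p,3))
    if np.linalg.norm(f)>15: print("STOP");break
for c in("top","side"):
    p,_=viewer.read_camera(c)
    a=p[150:300,220:420] if c=="top" else p[100:250,220:420]
    cv2.imwrite(f"pics/{c}2.png",cv2.resize(a,None,fx=2 if c=="top" else 4,fy=2 if c=="top" else 4)[:,:,::-1])
E
```

```text
0.1 7.4 [-0.6 -0.6 -0.2] [0.    0.    0.001]
0.3 7.9 [-0.   0.6 -0.7] [0.    0.    0.001]
0.5 8.4 [-0.3 -0.2 -0.5] [0.    0.    0.001]
0.7 8.9 [ 0.6 -0.1 -0.9] [0.    0.    0.001]
0.9 9.5 [-0.6 -0.1  0.4] [0. 0. 0.]
1.1 10.0 [-0.4 -0.4  0.3] [0. 0. 0.]
1.3 10.6 [ 0.6 -0.5  0.2] [0. 0. 0.]
1.5 11.1 [ 0.1  0.3 -0.4] [-0.     0.001  0.   ]
1.7 11.6 [1.1 0.9 0. ] [-0.     0.001  0.   ]
1.9 12.2 [-0.3 -0.2  0.2] [-0.     0.001  0.   ]
```

View pics/side2.png

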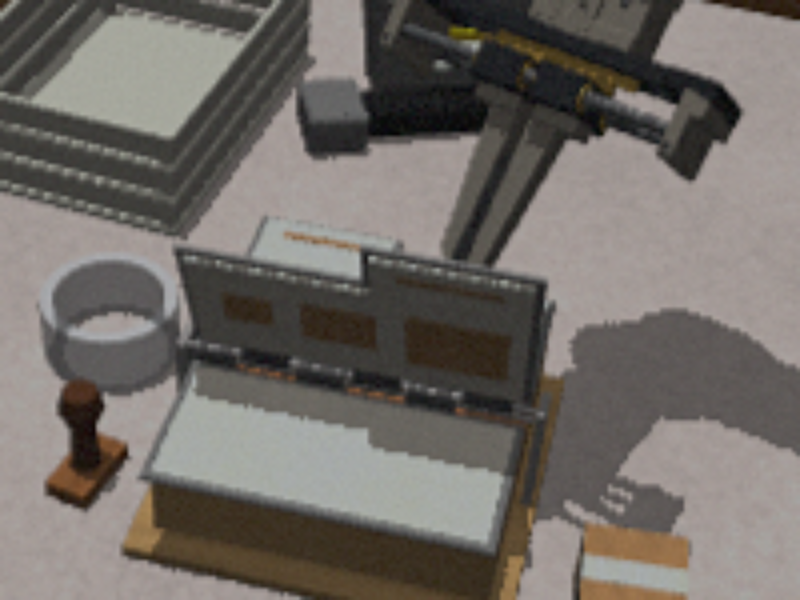

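The leaf stands just past upright (edge from (180,250) to (545,285)), with the fingertip behind its tab at (465,255). The under leaf is still down at (320,245). Next I push it on over and then down in small steps until contact.

```bash
python3 - <<'E'
from h import *
for th in np.linspace(2.07,3.0,6):
    p,R=way(th,s=-1); env.movel(p,R,rate=.07); s=env.sense()
    f=np.array(s["wrist_force"]); print(round(th,2),round(s["t"],1),np.round(f,1))
    if np.linalg.norm(f)>15: print("STOP");break
p=p.copy()
for k in range(20):
    p[2]-=.002; env.movel(p,R,rate=.03); s=env.sense(); f=np.array(s["wrist_force"])
    print(k,p[2].round(4),np.array(s["ee_pos"])[2].round(4),np.round(f,1))
    if f[2]>9 or p[2]<.082: break
env.pause(.2); print(env.sense()["wrist_force"])
p[2]+=.1; env.movel(p,R,rate=.1)
env.movel(p+[-.05,-.1,.05],R,rate=.2)
print(env.sense()["t"])
P,col,pic=cloud("top")
cv2.imwrite("pics/top3.png",cv2.resize(pic[150:300,220:420],None,fx=3,fy=3)[:,:,::-1])
c,n=np.cos(YAW),np.sin(YAW); L=np.c_[(P[:,:2]-S)@np.array([[c,-n],[n,c]]),P[:,2]]
for y in(.03,.06,.09,.11,.13,.145):
    m=(abs(L[:,1]-y)<.008)&(L[:,0]<-.02)&(L[:,0]>-.09)&(L[:,2]<.15); print(y,np.median(L[m,2]).round(4))
pic=viewer.read_camera("side")[0]; cv2.imwrite("pics/side3.png",cv2.resize(pic[100:280,200:420],None,fx=3,fy=3)[:,:,::-1])
E
```

```text
2.07 12.8 [ 0.2 -0.3 -0.8]
2.26 13.3 [ 0.4 -0.4  0.5]
2.44 13.8 [ 1.1 -0.4 -0.2]
2.63 14.3 [0.1 0.2 0.1]
2.81 14.8 [ 1.1 -0.2  0.4]
3.0 15.3 [0.2 0.6 0.4]
0 0.1047 0.1049 [0.2 0.1 0.4]
1 0.1027 0.1027 [-0.9  1.   0.6]
2 0.1007 0.1006 [-0.4  0.  -0.1]
3 0.0987 0.0986 [ 0.1 -0.2  0.3]
4 0.0967 0.0966 [ 0.3  0.2 -0.7]
5 0.0947 0.0946 [-0.6  0.4  0.5]
6 0.0927 0.0926 [ 0.2  0.4 -0.4]
7 0.0907 0.0906 [-0.9  0.7  0.1]
8 0.0887 0.0889 [-0.6 -1.   3.8]
9 0.0867 0.088 [-5.1 -6.  18.6]
[-4.41322748 -5.67236411 17.29882554]
19.8917
0.03 0.0832
0.06 0.0835
0.09 0.0832
0.11 0.0833
0.13 0.0835
0.145 0.083
```

View pics/side3.png

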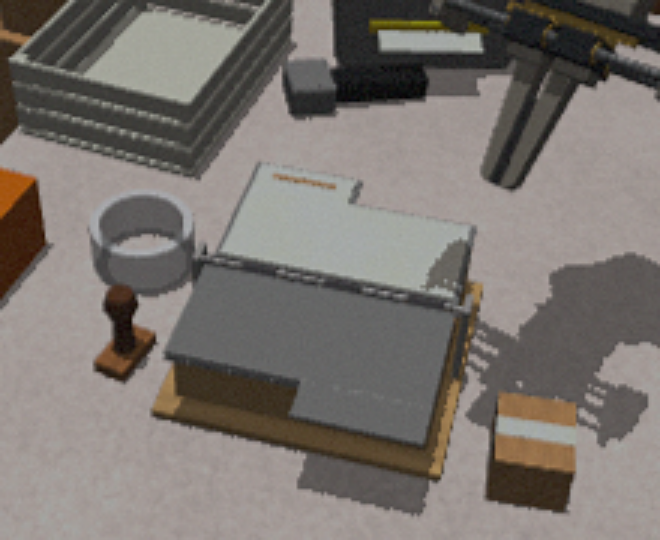

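View pics/top3.png

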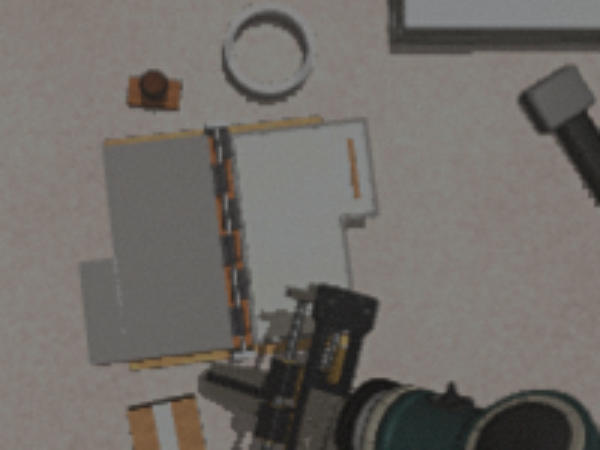

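The grey leaf lies flat on the other side: it measures 83 mm high from hinge to tab, as it must. Its tab is at side px (360,410), the under leaf is down at (350,240), and the bystanders are unmoved. The arm is clear.

```bash
python3 - <<'E'
from h import *
env.pause(.3); print(workorder.finish_job())
E
```

```text
the job is handed in; nothing more can be done
None
```

The upper leaf was pushed over its spine and now lies flat on the other side (83 mm high from hinge to tab). The leaf beneath is still down, the book and the things around it show no movement in the pictures, and the job is handed in; no verdict was returned.

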